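# Make up a bearing kit and a machine-foot kit at the stockroom bench

## Robot

A 6-joint arm with a two-finger parallel gripper is mounted at the origin on the work surface. World frame = base frame: x ahead of the robot, y to its left, z up, the work surface at z = 0. Lengths are in mm, angles in rad, forces in N, time in s.
With the tool pointing down it reaches from about 275 to 750 mm from the base axis. Payload 10.2 kg.
Tool frame: the origin (TCP) lies where the fingers leave the gripper's body, on its centre line; the fingertips stand 73 mm ahead of it and the grasp point (between the pads) lies 54 mm ahead of it (ctrl.tip_extent is the z of the fingertips in the tool frame, in mm); z points along the fingers, y is the line along which they close (so a half turn about z gives the same grasp; the last joint's range is limited). The gripper opens to 85 mm and grips with 20 to 120 N. Pads are 22 mm wide; open, the fingers measure 114 mm over their backs; the gripper's body (76 mm by 85 mm) begins 54 mm behind the grasp point. The pads swing forward as they close: fully open they stand 13 mm farther back than shut.
Start: joints at [1.026, 0.313, 1.498, -0, 1.331, -0.223], TCP at [166.057, 498.053, 303.894] pointing down, gripper open.
Joint ranges: [-2.94, 2.94], [-0.97, 2.17], [0.19, 2.56], [-1.23, 4.37], [0.02, 3.11], [-2.88, 2.88]. Speed limits (rad/s): [2.39, 2.39, 3.01, 3.14, 3.14, 3.14].

## Interface

Orientations are given as a unit quaternion [w, x, y, z].
In Python, from rig import readout, cams, order, ctrl gives the robot as it stands.
- The arm moves only by the shell command python3 -m handwheel 'ROWS' [OPENING] [FORCE]. ROWS is a JSON list of rows, 1 to 8 of them, each of 6 numbers: dx, dy, dz in mm, then a rotation vector rx, ry, rz in rad; each row is the pose to reach, as a shift and turn from the pose commanded when the command began, along the tool's axes at that moment; what a row does not reach only later rows make up. A row lasts 1/10 s, in which the tool goes at most 50 mm and 0.15 rad, less where a joint would pass 70% of its speed; a pose out of reach is approached as far as the arm can. OPENING is the opening from 0.0 (shut) to 1.0 (fully open), set as the command begins (- or left out keeps the last). The fingers move at their own pace and stop on an object; FORCE is the grip in N (left out, the last holds). Time passes only in rows, so rows that do not move let the fingers close. It prints the time, the measured TCP pose, the force, the opening and the grip force at its end.
- readout.sense(): the state, without advancing time (a new reading comes with each control period).
- cams.capture(name): name is "scene" or "top"; returns (picture, depth): 420x560x3 uint8, red, green, blue; 420x560 float32, mm along the optical axis (not along the pixel's ray), 0 where there is no reading.
- cams.calibration(name): a dict with "fx", "fy", "cx", "cy" (pixels), "position" and "attitude" of the camera in the world. Camera axes: x right, y down, z forward; pixel columns grow to the right and rows downward; lengths in mm; the calibration is good to about 2 mm. A picture is of the moment at which its call begins. calibration takes no time and is no camera call.
- order.finish_job(): hands the job in; it is judged then, once.
Trained networks look in the newest picture that a camera, given by its name, has taken for a name from the list of things; names that differ only in an ending like _2 or _b are one class to them, and where a whole thing is asked for, a point or a joint stands for the part that bears it (a point fixed in the world has none). Each returns a list of dicts, best first, with "p" (0 to 1); they miss things now and then, are a little off and sometimes report something else, mostly with a low value. They report only what shows in the picture. A call takes as long as a camera call. They do not tell look-alikes from the thing itself.
- cams.trace(target, camera): "pixels" (420x560 bool, what is visible of it) and "bbox" ([left, top, right, bottom] in pixels, round what is visible of it).
- cams.spot_point(target, camera): "uv" ([column, row] in pixels: a listed point, or the origin of a listed thing).
The state is a dict: "time_s": time; "joints": joint angles; "dq": joint speeds; "tau": joint torques, N m; "eef_pos": TCP position; "ee_rot": TCP orientation; "force": force on the tool from outside, world axes, zero at the start; "wrist_torque": the same for the moment, N m; "grip_width": opening from 0.0 (shut) to 1.0 (fully open); "grip_force": force on a finger pad.
Only numpy, scipy, OpenCV 4.12 (cv2) and the standard library are available. Lean on these libraries where they do the work, as an engineer would, in place of code of your own. Each camera call takes 0.05 s, during which the arm holds its last target. There are 200 camera calls.

## Task

Make up two kits from the parts on the bench, one part to a pocket. The three-pocket tray gets the pillow block standing on its base, the shaft collar lying flat, and the long hex bolt lying in the long pocket; the two-pocket tray gets the levelling foot standing stud up and the large hex nut lying flat. Leave the short bolt and the small nut where they are.

Things in the scene. Friction and masses are not known exactly. Their poses are not given: they have to be found in the camera images.
- tray_three: Shallow blue plastic tray with three pockets; does not slide. Outer 160 (x) x 208 (y) mm, 18 mm high, walls 4 mm, pocket floors 4 mm above the bench. Origin: centre of underside, z up. In its frame: long pocket 152 (x) x 80 (y) mm inside, centred at x 0, y -58 mm; two equal small pockets 74 (x) x 112 (y) mm, centred at x -39 and +39 mm, y +42 mm. Left or right of the stock, turned up to 0.25 rad.
- tray_two: Shallow blue plastic tray with two equal pockets; does not slide. Outer 160 (x) x 120 (y) mm, 18 mm high, walls 4 mm, pocket floors 4 mm above the bench. Origin: centre of underside, z up. In its frame: pockets 74 (x) x 112 (y) mm inside, centred at x -39 and +39 mm, y 0. On the side of the stock oppopoint the other tray, turned up to 0.25 rad.
- pillow_block: Grey cast pillow block bearing, 0.3 to 0.5 kg. Base 86 (x) x 26 (y) x 12 mm high; on its middle a round housing of radius 22 mm, axis along y at height 28 mm, top at 50 mm (brass nipple to 53 mm), with flat faces 25 mm apart to grip along y; bearing ring and bore flush in them. Origin: centre of the base's underside, z up.
- shaft_collar: Plain steel shaft collar: a ring of 45 mm outer diameter, 26 mm bore, 16 mm high, about 0.13 kg, lying flat. Origin: centre of the underside, z up along the bore.
- long_bolt: Large steel hex bolt lying on its side, 93 mm long, about 0.26 kg: head 30 mm across flats, 13 mm thick; shank 20 mm diameter, 80 mm long. Origin: centre of mass, on the axis, 13 mm above what it lies on (the axis falls 5 mm from head to tip). x points along the bolt: head end 40 mm behind the origin, tip 53 mm ahead; z up. At the origin it is 20 mm thick along y.
- levelling_foot: Machine levelling foot standing upright, about 0.2 kg: round light grey metal foot plate of 50 mm diameter, tapering to a 26 mm neck at 14 mm height, steel hexagon 22 mm across flats from 18 to 26 mm, then a threaded steel stud of 16 mm diameter up to 64 mm. Origin: centre of the underside, z up along the stud.
- large_nut: Large steel hex nut lying flat: 30 mm across flats, 18 mm high, 20 mm bore, about 0.065 kg. Origin: centre of the underside, z up along the bore; two of its flats face along its own y.
- short_bolt: Short steel hex bolt lying on its side, 45 mm long (head 24 mm across flats, 10 mm thick; shank 16 mm diameter); not wanted. Origin: centre of mass, on its axis, 11 mm above the bench; x from head to tip. All seven parts lie in three rows of three, about 125 mm apart in x and 105 mm in y, turned up to 0.4 rad; the other two places hold a 6 mm thick spanner and a 19 mm high tape roll.
- small_nut: Small steel hex nut lying flat: 19 mm across flats, 10 mm high, 12 mm bore; not wanted. Origin: centre of the underside, z up.
Things that resemble listed ones, but are neither listed nor needed, are in the scene too. What is shaped like the large_nut but orange is not meant. What is shaped like the pillow_block but red is not meant.

How it is judged:
By the outcome, as a careful person would: the job done as asked, in the order asked, and still so for the second after the job is handed in, with the robot touching nothing.
It also fails if it takes over 109 s, if anything falls off the work surface, if the arm or the gripper's body presses on something with over 40 N, if the wrist force passes 120 N, or if a joint passes its speed limit or range.

## Working session

There is one attempt and no reset: what is moved stays moved. The work goes in short steps, Python scripts to look and compute and a shell command to move; the robot and the scene stay as the last step left them, time stands still between calls to the robot, and variables do not carry over. Pictures are saved under pics/ and viewed, at most 14 in all, crops included, and the job is handed in when it is done.

```bash
ls; mkdir -p pics
cat > h.py <<'E'
import numpy as np, cv2
from scipy.spatial.transform import Rotation as R
from rig import readout, cams, order, ctrl
def rot(q): return R.from_quat([q[1],q[2],q[3],q[0]]).as_matrix()
def cal(n):
    c=cams.calibration(n); a=np.array(c['attitude'])
    M=rot(a) if a.size==4 else a.reshape(3,3)
    return c,M,np.array(c['position'])
def cloud(n,d):
    c,M,p=cal(n); v,u=np.indices(d.shape)
    P=np.stack([(u-c['cx'])/c['fx']*d,(v-c['cy'])/c['fy']*d,d],-1)
    return P@M.T+p
E
python3 - <<'E'
from h import *
for n in ['scene','top']:
    im,d=cams.capture(n); cv2.imwrite(f'pics/{n}0.png',im[:,:,::-1]); np.savez(f'{n}0.npz',im=im,d=d)
    c,M,p=cal(n); print(c)
for t in ['tray_three','tray_two','pillow_block','shaft_collar','long_bolt','levelling_foot','large_nut','short_bolt','small_nut']:
    P=cloud('top',d)
    for r in cams.trace(t,'top')[:3]:
        m=r['pixels']&(d>0); print(t,round(r['p'],2),r['bbox'],m.sum(),np.median(P[m],0).round(),P[m].min(0).round(),P[m].max(0).round())
print(readout.sense())
E
```

```text
pics
{'fx': 471.9826496143194, 'fy': 471.9826496143194, 'cx': 280.9793870994308, 'cy': 206.5264690858821, 'position': array([862.40755194, 621.47953145, 540.20814336]), 'attitude': array([-0.12681754,  0.21375065,  0.85455182, -0.45603636])}
{'fx': 511.5913765003104, 'fy': 511.5913765003104, 'cx': 272.82397575486726, 'cy': 209.99478122675393, 'position': array([420.17605671,   1.67295743, 947.01772033]), 'attitude': array([-0.02403504,  0.71327094, -0.69962939,  0.03443241])}
tray_three 0.89 [33.7, 151.8, 157.8, 255.0] 10788 [503. 316.   4.] [413. 198.  -4.] [593. 429.  23.]
tray_two 0.63 [404.4, 160.5, 483.5, 259.6] 6089 [ 507. -326.    4.] [ 417. -404.   -6.] [ 598. -248.   22.]
pillow_block 0.66 [195.9, 223.1, 217.5, 268.3] 730 [433. 105.  25.] [392.  86.  -5.] [476. 130.  56.]
pillow_block 0.6 [146.2, 280.6, 172.1, 330.9] 816 [329. 185.  23.] [285. 163.  -1.] [370. 214.  57.]
long_bolt 0.82 [256.6, 76.4, 277.7, 132.1] 604 [689.   2.  20.] [647. -15.  -4.] [744.  25.  32.]
levelling_foot 0.92 [255.4, 160.1, 282.3, 187.8] 550 [563.  -2.  11.] [542. -25.  -1.] [590.  21.  66.]
large
[... 499 characters left out ...]
.  28.]
{'time_s': 0.55, 'joints': array([ 1.02558739e+00,  3.12903755e-01,  1.49773809e+00, -1.70275946e-05,
        1.33099206e+00, -2.23394720e-01]), 'dq': array([-0.00043   , -0.00049138, -0.00126982, -0.00026723,  0.00097031,
        0.00071132]), 'tau': array([-7.24668571e-04, -4.11984444e+01, -2.59806222e+01, -1.53855385e-04,
        6.88759319e-04, -5.04777553e-09]), 'eef_pos': array([166.06089817, 498.04052018, 303.87789749]), 'ee_rot': array([-6.70214687e-08,  1.60211667e-01,  9.87082682e-01, -2.22245814e-05]), 'force': array([ 0.40411939,  0.33876484, -0.18485658]), 'wrist_torque': array([ 0.02957118, -0.03306198,  0.00594973]), 'grip_force': 0.0, 'grip_width': 0.9997852136068966}
```

View pics/top0.png

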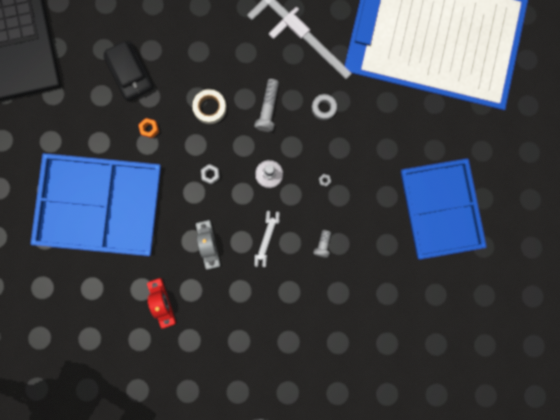

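View pics/scene0.png

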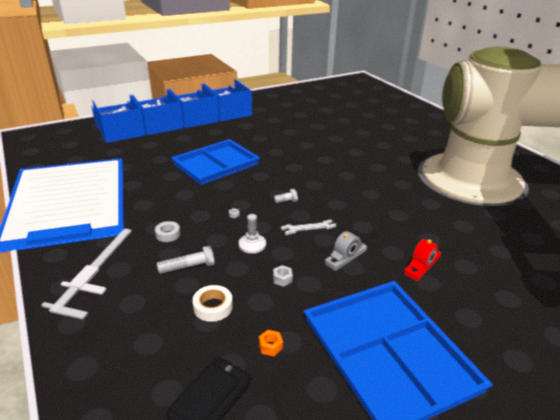

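Candidates in the top picture:
- **Pillow block:** grey at (206,245), not the red one at (160,303).
- **Large nut:** grey at (210,174), not the orange one at (148,127) or the small one at (325,180).
- **Collar:** grey ring at (324,106), not the cream tape roll at (209,105).
- **Long bolt:** (268,105), not the short one at (323,244).
- **Foot:** (269,174).
- **Trays:** tray_three at (97,205) with its long pocket on the right, and tray_two at (443,209).

Next I'll fit poses by matching silhouettes in both views.

```bash
cat > fit.py <<'E'
from h import *
from scipy.optimize import minimize
S=8
def prism(poly,z0,z1):
    p=np.array(poly,float); return np.vstack([np.c_[p,np.full(len(p),z0)],np.c_[p,np.full(len(p),z1)]])
def circ(r,n=24,a0=0): 
    a=np.arange(n)*2*np.pi/n+a0; return np.c_[np.cos(a),np.sin(a)]*r
def box(x,y): return [[-x,-y],[x,-y],[x,y],[-x,y]]
H=lambda af,a0:circ(af/np.sqrt(3),6,a0)
def bolt():
    hd=prism(H(30,np.pi/6),-40,-27)[:,[2,0,1]]; sh=prism(circ(10),-27,53)[:,[2,0,1]]
    P=[hd,sh]; t=5/93; out=[]
    for p in P:
        q=p.copy(); q[:,2]+=13-p[:,0]*t; out.append(q)
    return out
hous=prism(circ(22),-12.5,12.5)[:,[0,2,1]]+[0,0,28]
MODEL={'pillow_block':[prism(box(43,13),0,12),hous,prism(box(22,12.5),0,28)],
'shaft_collar':[prism(circ(22.5),0,16)],'long_bolt':bolt(),
'levelling_foot':[np.vstack([prism(circ(25),0,4),prism(circ(13),4,14)]),prism(circ(11),14,26),prism(circ(8),18,64)],
'large_nut':[prism(H(30,0),0,18)],'tray_three':[prism(box(80,104),0,18)],'tray_two':[prism(box(80,60),0,18)]}
def sil(name,n,x):
    c,M,p=cal(n); cz,sz=np.cos(x[2]),np.sin(x[2]); Rz=np.array([[cz,-sz,0],[sz,cz,0],[0,0,1]])
    im=np.zeros((420,560),np.uint8); im=np.zeros((420*2,560*2),np.uint8)
    for V in MODEL[name]:
        q=(V@Rz.T+[x[0],x[1],x[3] if len(x)>3 else 0]-p)@M
        uv=np.c_[q[:,0]/q[:,2]*c['fx']+c['cx'],q[:,1]/q[:,2]*c['fy']+c['cy']]
        hull=cv2.convexHull(((uv*2+.5)*2**6).astype(np.int32))
        cv2.fillConvexPoly(im,hull,1,shift=6)
    return cv2.GaussianBlur(im.astype(np.float32),(0,0),2)
def fit(name,masks,x0,z=0):
    ms={n:cv2.GaussianBlur(cv2.resize(m.astype(np.float32),None,fx=2,fy=2),(0,0),2) for n,m in masks.items()}
    def cost(x):
        x=[x[0],x[1],x[2]/30,z]; s=0
        for n,m in ms.items():
            a=sil(name,n,x); s+=1-np.minimum(a,m).sum()/np.maximum(a,m).sum()
        return s/len(ms)
    best=None
    for y in np.arange(-.5,.51,.25):
        v=np.array([x0[0],x0[1],(x0[2]+y)*30])
        sim=np.vstack([v,v+[8,0,0],v+[0,8,0],v+[0,0,6]])
        r=minimize(cost,v,method='Nelder-Mead',options=dict(xatol=.1,fatol=1e-4,maxiter=120,initial_simplex=sim))
        if best is None or r.fun<best.fun: best=r
    return best.x/[1,1,30],best.fun
E
cat > m1.py <<'E'
from fit import *
g={'pillow_block':(433,105,0),'shaft_collar':(690,-105,0),'long_bolt':(689,2,0),'levelling_foot':(565,-2,0),'large_nut':(563,107,0),'tray_three':(503,316,0),'tray_two':(507,-326,0)}
ims={}
for n in ['top','scene']: ims[n]=cams.capture(n)
W={}
for t,x0 in g.items():
    W[t]={}
    for n in ims:
        s=sil(t,n,x0)[::2,::2]; b=None
        for r in cams.trace(t,n):
            m=r['pixels']; ov=np.minimum(m,s).sum()/np.maximum(m,s).sum()
            if ov>.15 and (b is None or ov>b[0]): b=(ov,m,r['p'])
        if b: W[t][n]=b[1]
    for k in (['top','scene'],['top'],['scene']):
        mm={n:W[t][n] for n in k if n in W[t]}
        if len(mm)==len(k):
            r=fit(t,mm,x0); print(t,k,r[0].round(2),round(r[1],3))
    if not W[t]: print(t,'none')
import pickle; pickle.dump((W,ims),open('m1.pkl','wb'))
print(ctrl.tip_extent)
big=cv2.resize(ims['top'][0][60:280,180:350],None,fx=3.5,fy=2.7*1.3,interpolation=cv2.INTER_CUBIC)[:600]
cv2.imwrite('pics/c1.png',big[:,:,::-1][:600,:800])
E
time python3 m1.py
```

```text
pillow_block ['top', 'scene'] [4.3420e+02 1.0766e+02 2.7000e-01] 0.084
pillow_block ['top'] [4.3318e+02 1.0778e+02 2.6000e-01] 0.062
pillow_block ['scene'] [4.3473e+02 1.0699e+02 3.1000e-01] 0.081
shaft_collar ['top', 'scene'] [ 6.9643e+02 -1.0258e+02 -5.9000e-01] 0.231
shaft_collar ['top'] [ 6.9369e+02 -1.0102e+02 -6.0000e-02] 0.361
shaft_collar ['scene'] [ 6.9669e+02 -1.0261e+02 -9.0000e-02] 0.096
long_bolt ['top', 'scene'] [ 6.9028e+02  2.8200e+00 -1.6000e-01] 0.09
long_bolt ['top'] [ 6.8917e+02  2.7500e+00 -1.7000e-01] 0.092
long_bolt ['scene'] [ 6.9133e+02  3.0100e+00 -1.5000e-01] 0.048
levelling_foot ['top', 'scene'] [ 5.6695e+02 -2.8600e+00 -4.2000e-01] 0.107
levelling_foot ['top'] [567.1   -2.12   0.74] 0.056
levelling_foot ['scene'] [ 5.6685e+02 -5.4400e+00  1.4000e-01] 0.132
large_nut ['top', 'scene'] [564.02 106.55  -0.  ] 0.234
large_nut ['top'] [5.6301e+02 1.0646e+02 1.1000e-01] 0.313
large_nut ['scene'] [5.6505e+02 1.0630e+02 6.0000e-02] 0.13
tray_three ['top', 'scene'] [ 5.0350e+02  3.1183e+02 -7.0000e-02] 0.031
tray_three ['top'] [ 5.0232e+02  3.1308e+02 -6.0000e-02] 0.035
tray_three ['scene'] [ 5.0332e+02  3.0917e+02 -7.0000e-02] 0.009
tray_two ['top', 'scene'] [ 5.0969e+02 -3.2380e+02  2.0000e-01] 0.041
tray_two ['top'] [ 5.0743e+02 -3.2436e+02  1.9000e-01] 0.041
tray_two ['scene'] [ 5.1009e+02 -3.2377e+02  2.0000e-01] 0.038
72.6
real	2m1.801s
user	1m35.958s
sys	0m10.552s
```

View pics/c1.png

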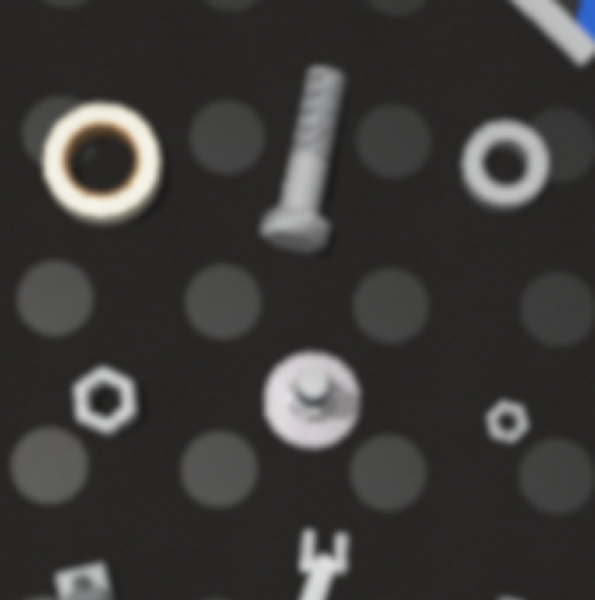

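Both cameras agree to about 2 mm, and the crop confirms the choices: collar at (505,163), bolt at (300,160), foot at (312,400), grey nut at (105,400), and the pillow block at the lower left. Moving to the pillow block now.

```bash
cat > go.py <<'E'
# prints tool-frame deltas chained through targets: x y ztcp closing-angle
from h import *; import sys
s=readout.sense(); p=np.array(s['eef_pos']); M=rot(s['ee_rot'])
print('t',s['time_s'],p.round(1),'ang',round(np.arctan2(M[1,1],M[0,1]),3),'grip',round(s['grip_width'],3),round(float(s['grip_force']),1),'j6',round(s['joints'][5],2))
for a in sys.argv[1:]:
    x,y,z,t=map(float,a.split(','))
    T=np.column_stack([[-np.sin(t),np.cos(t),0],[np.cos(t),np.sin(t),0],[0,0,-1]])
    rv=R.from_matrix(M.T@T).as_rotvec(); d=M.T@(np.array([x,y,z])-p)
    print(d.round(1),rv.round(3),'rows',round(max(np.linalg.norm(d)/50,np.linalg.norm(rv)/.15),1))
    p=np.array([x,y,z]);M=T
E
python3 go.py 434,107.3,170,1.84 434,107.3,91,1.84
```

```text
t 1.35 [166.  498.1 303.9] ang 1.249 grip 0.996 0.0 j6 -0.22
[-377.8 -285.9  133.9] [-0.    -0.    -0.591] rows 9.8
[ 0.  0. 79.] [0. 0. 0.] rows 1.6
```

```bash
python3 -m handwheel '[[-25,-19,9,0,0,-0.04],[-70,-53,25,0,0,-0.11],[-118,-89,42,0,0,-0.19],[-166,-126,59,0,0,-0.26],[-214,-162,76,0,0,-0.34],[-262,-198,93,0,0,-0.41],[-310,-234,110,0,0,-0.49],[-350,-265,124,0,0,-0.56]]' 0.8; python3 go.py 434,107.3,170,1.84 434,107.3,91,1.84
```

```text
time_s: 2.15
eef_pos: [375.3, 192.7, 199.5]
ee_rot: [0.001, -0.12, 0.993, 0.0]
force: [1.8, 1.4, -0.5]
grip_width: 0.797
grip_force: 0.0
t 2.15 [375.3 192.7 199.5] ang 1.812 grip 0.797 0.0 j6 -1.62
[-36.6 -97.   29.6] [-0.     0.001 -0.028] rows 2.2
[ 0.  0. 79.] [0. 0. 0.] rows 1.6
```

```bash
python3 -m handwheel '[[0,0,0,0,0,0],[0,0,0,0,0,0]]'; python3 go.py 434,107.3,170,1.84 434,107.3,91,1.84
```

```text
time_s: 2.35
eef_pos: [374.7, 193.9, 199.6]
ee_rot: [-0.0, -0.117, 0.993, 0.0]
force: [-0.2, 0.7, 0.0]
grip_width: 0.796
grip_force: 0.0
t 2.35 [374.7 193.9 199.6] ang 1.806 grip 0.796 0.0 j6 -1.61
[-37.5 -98.   29.6] [ 0.    -0.001 -0.034] rows 2.2
[ 0.  0. 79.] [0. 0. 0.] rows 1.6
```

```bash
python3 -m handwheel '[[-10,-30,9,0,0,-0.01],[-24,-65,20,0,0,-0.02],[-35,-92,28,0,0,-0.034],[-37.5,-98,29.6,0,0,-0.034],[-37.5,-98,29.6,0,0,-0.034]]'; python3 go.py 434,107.3,91,1.84
python3 - <<'E'
from h import *
im,d=cams.capture('scene'); cv2.imwrite('pics/s1.png',cv2.resize(im[150:350,220:500],None,fx=2.5,fy=2.5)[:,:,::-1])
E
```

```text
time_s: 2.85
eef_pos: [433.8, 108.8, 170.2]
ee_rot: [-0.0, -0.136, 0.991, 0.0]
force: [1.1, -0.4, 0.2]
grip_width: 0.798
grip_force: 0.0
t 2.85 [433.8 108.8 170.2] ang 1.843 grip 0.798 0.0 j6 -1.86
[ 0.2 -1.5 79.2] [ 0.    -0.     0.003] rows 1.6
```

View pics/s1.png

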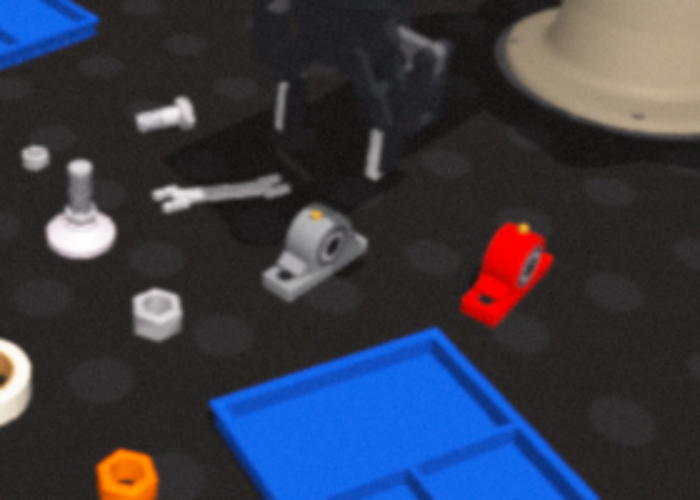

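The gripper hovers over the grey block at (315,250) in the crop, with the fingers on either side of its flat faces. Descending and gripping.

```bash
python3 -m handwheel '[[0,-0.5,25,0,0,0],[0,-0.5,60,0,0,0],[0,-0.5,78,0,0,0],[0,-0.5,79,0,0,0],[0,-0.5,79,0,0,0]]'; python3 -m handwheel '[[0,0,0,0,0,0],[0,0,0,0,0,0],[0,0,0,0,0,0],[0,0,0,0,0,0],[0,0,0,0,0,0],[0,0,0,0,0,0]]' 0 50;  python3 go.py
```

```text
time_s: 3.4
eef_pos: [434.0, 108.6, 91.9]
ee_rot: [0.0, -0.136, 0.991, 0.0]
force: [0.4, 0.4, 0.4]
grip_width: 0.805
grip_force: 0.0
time_s: 4.0
eef_pos: [434.6, 107.6, 92.0]
ee_rot: [0.001, -0.136, 0.991, -0.0]
force: [-1.2, 0.2, 7.3]
grip_width: 0.283
grip_force: 49.4
t 4.0 [434.6 107.6  92. ] ang 1.843 grip 0.283 49.4 j6 -1.86
```

```bash
python3 -m handwheel '[[0,0,-15,0,0,0],[0,0,-50,0,0,0],[0,0,-80,0,0,0.1],[0,0,-80,0,0,0.25],[0,0,-80,0,0,0.4],[0,0,-80,0,0,0.4]]'; python3 go.py 467,356,165,-0.07 467,356,97,-0.07
```

```text
time_s: 4.6
eef_pos: [433.7, 107.6, 171.1]
ee_rot: [-0.0, 0.065, 0.998, -0.0]
force: [0.2, -0.0, -4.1]
grip_width: 0.288
grip_force: 50.4
t 4.6 [433.7 107.6 171.1] ang 1.442 grip 0.288 50.4 j6 -1.46
[ -1.  250.6   6.1] [-0.    -0.     1.512] rows 10.1
[ 0.  0. 68.] [0. 0. 0.] rows 1.4
```

```bash
python3 -m handwheel '[[0,15,1,0,0,0.1],[0,45,2,0,0,0.25],[0,80,2,0,0,0.4],[0,120,3,0,0,0.55],[0,160,4,0,0,0.7],[0,200,5,0,0,0.85],[0,230,6,0,0,1.0],[-1,250,6,0,0,1.15]]'; python3 -m handwheel '[[0,0,0,0,0,0.15],[0,0,0,0,0,0.3],[0,0,0,0,0,0.36],[0,0,0,0,0,0.36]]'; python3 go.py 467,356,165,-0.07 467,356,97,-0.07
```

```text
time_s: 5.4
eef_pos: [466.3, 357.4, 164.2]
ee_rot: [-0.0, 0.59, 0.807, -0.001]
force: [0.8, -0.1, -4.3]
grip_width: 0.283
grip_force: 50.4
time_s: 5.8
eef_pos: [466.7, 355.3, 164.5]
ee_rot: [-0.0, 0.724, 0.69, -0.001]
force: [-0.6, 0.4, -4.7]
grip_width: 0.285
grip_force: 50.5
t 5.8 [466.7 355.3 164.5] ang -0.049 grip 0.285 50.5 j6 0.5
[ 0.7  0.3 -0.5] [-0.001  0.001  0.021] rows 0.1
[ 0.  0. 68.] [0. 0. 0.] rows 1.4
```

Lower, checking the fit in the scene picture just above the pocket.

```bash
python3 -m handwheel '[[0.5,0,15,0,0,0.02],[0.5,0,40,0,0,0.02],[0.5,0,45,0,0,0.02],[0.5,0,45,0,0,0.02]]'
python3 - <<'E'
from h import *
im,d=cams.capture('scene'); cv2.imwrite('pics/s2.png',cv2.resize(im[200:420,250:530],None,fx=2.5,fy=2.5)[:,:,::-1])
E
python3 go.py 467,356,97,-0.07
```

```text
time_s: 6.2
eef_pos: [466.7, 355.7, 119.5]
ee_rot: [-0.0, 0.731, 0.682, -0.001]
force: [0.1, -0.7, -3.4]
grip_width: 0.287
grip_force: 50.4
t 6.25 [467.1 356.  120.5] ang -0.07 grip 0.287 50.4 j6 0.52
[ 0.  -0.1 23.5] [ 0. -0. -0.] rows 0.5
```

View pics/s2.png

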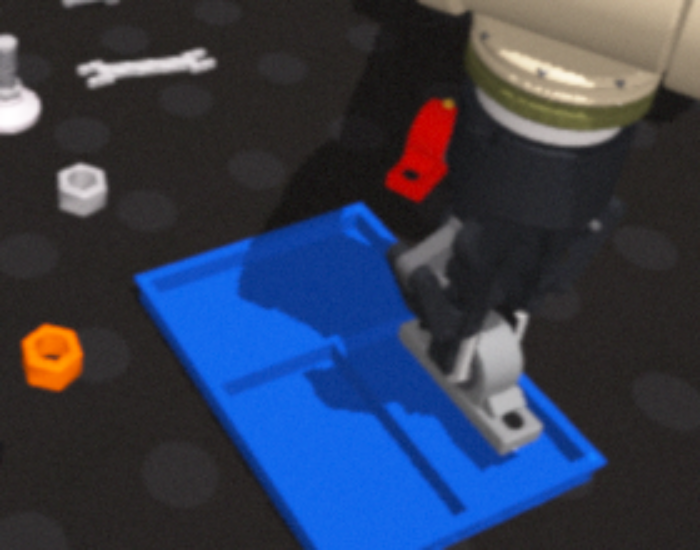

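The block at (470,380) in the crop hangs aligned over the near small pocket. Lowering and releasing.

```bash
python3 -m handwheel '[[0,0,12,0,0,0],[0,0,20,0,0,0],[0,0,23.5,0,0,0],[0,0,23.5,0,0,0],[0,0,23.5,0,0,0]]'; python3 -m handwheel '[[0,0,0,0,0,0],[0,0,0,0,0,0],[0,0,0,0,0,0],[0,0,0,0,0,0]]' 0.55; python3 -m handwheel '[[0,0,-15,0,0,0],[0,0,-50,0,0,0],[0,0,-95,0,0,0],[0,0,-95,0,0,0],[0,0,-95,0,0,0]]'; python3 go.py 696,-103,190,1.57
```

```text
time_s: 6.75
eef_pos: [467.1, 355.9, 96.6]
ee_rot: [0.0, 0.732, 0.681, 0.0]
force: [0.4, 0.2, -4.4]
grip_width: 0.282
grip_force: 50.7
time_s: 7.15
eef_pos: [467.1, 356.0, 96.9]
ee_rot: [0.0, 0.732, 0.681, 0.0]
force: [0.2, 0.3, -0.3]
grip_width: 0.547
grip_force: 0.0
time_s: 7.65
eef_pos: [467.2, 356.1, 193.2]
ee_rot: [0.0, 0.732, 0.681, 0.001]
force: [-0.3, -1.3, -0.5]
grip_width: 0.551
grip_force: 0.0
t 7.65 [467.2 356.1 193.2] ang -0.072 grip 0.551 0.0 j6 0.52
[-441.4  261.4    3.3] [ 3.000e-03  1.000e-03 -1.642e+00] rows 10.9
```

```bash
python3 - <<'E'
from fit import *; import pickle
W,ims=pickle.load(open('m1.pkl','rb'))
for t,x0 in (('shaft_collar',(695,-102,0)),('large_nut',(564,107,0))):
    mm={}
    for n,m in W[t].items():
        c,_=cv2.findContours(m.astype(np.uint8),cv2.RETR_EXTERNAL,cv2.CHAIN_APPROX_NONE); f=np.zeros(m.shape,np.uint8); cv2.drawContours(f,c,-1,1,-1); mm[n]=f
    for k in (['top','scene'],['top'],['scene']): print(t,k,*fit(t,{n:mm[n] for n in k},x0))
E
python3 go.py 696,-103,190,1.5
```

```text
shaft_collar ['top', 'scene'] [ 6.96550995e+02 -1.02498327e+02 -4.22713356e-01] 0.1171438992023468
shaft_collar ['top'] [ 6.93766665e+02 -1.01699003e+02  1.10354885e-01] 0.13077425956726074
shaft_collar ['scene'] [ 6.96749489e+02 -1.01245007e+02 -6.19241050e-02] 0.097434401512146
large_nut ['top', 'scene'] [5.63912990e+02 1.06193927e+02 1.42828324e-02] 0.12074297666549683
large_nut ['top'] [5.63338342e+02 1.06487077e+02 2.07283805e-01] 0.08098828792572021
t 7.65 [467.2 356.1 193.2] ang -0.072 grip 0.551 0.0 j6 0.52
[-441.4  261.4    3.3] [ 3.000e-03  1.000e-03 -1.572e+00] rows 10.5Traceback (most recent call last):
  File "<stdin>", line 7, in <module>
  File "fit.py", line 41, in fit
    r=minimize(cost,v,method='Nelder-Mead',options=dict(xatol=.1,fatol=1e-4,maxiter=120,initial_simplex=sim))
    res = _minimize_neldermead(fun, x0, args, callback, bounds=bounds,
                               **options)
    fxr = func(xr)
    fx = function(np.copy(x), *(wrapper_args + args))
  File "fit.py", line 35, in cost
    a=sil(name,n,x); s+=1-np.minimum(a,m).sum()/np.maximum(a,m).sum()
  File "fit.py", line 22, in sil
    c,M,p=cal(n); cz,sz=np.cos(x[2]),np.sin(x[2]); Rz=np.array([[cz,-sz,0],[sz,cz,0],[0,0,1]])
          ~~~^^^
  File "h.py", line 6, in cal
    c=cams.calibration(n); a=np.array(c['attitude'])
ValueError: time passes only in moves, steps and waits
```

```bash
cat >> h.py <<'E'
import os,pickle as _pk
_f='cal.pkl'
if not os.path.exists(_f): _pk.dump({n:cal(n) for n in ('top','scene')},open(_f,'wb'))
_C=_pk.load(open(_f,'rb'))
def cal(n): return _C[n]
E
python3 -m handwheel '[[-15,10,0,0,0,-0.1],[-50,30,0,0,0,-0.25],[-95,55,0,0,0,-0.4],[-140,82,0,0,0,-0.55],[-185,110,0,0,0,-0.7],[-230,136,0,0,0,-0.85],[-270,160,0,0,0,-1.0],[-300,178,0,0,0,-1.1]]' 0.7; python3 -m handwheel '[[0,0,0,0,0,0],[0,0,0,0,0,0]]'; python3 go.py 695.5,-102,150,1.5; python3 -c "
from h import *
print(ctrl.tip_extent)"
```

```text
time_s: 8.45
eef_pos: [621.0, 45.9, 190.6]
ee_rot: [-0.001, 0.265, 0.964, -0.0]
force: [-0.4, -0.2, 0.1]
grip_width: 0.701
grip_force: 0.0
time_s: 8.65
eef_pos: [620.6, 46.9, 190.3]
ee_rot: [-0.001, 0.27, 0.963, -0.0]
force: [-0.4, 0.3, 0.3]
grip_width: 0.703
grip_force: 0.0
t 8.65 [620.6  46.9 190.3] ang 1.025 grip 0.703 0.0 j6 -1.14
[-141.4  -88.3   40.1] [-0.    -0.003 -0.475] rows 3.4
72.6
```

```bash
python3 -m handwheel '[[-25,-15,5,0,0,-0.12],[-65,-40,15,0,0,-0.25],[-105,-65,30,0,0,-0.38],[-135,-84,38,0,0,-0.475],[-141.4,-88.3,40.1,0,0,-0.475],[-141.4,-88.3,40.1,0,0,-0.475]]'
python3 - <<'E'
from h import *
im,d=cams.capture('scene'); cv2.imwrite('pics/s3.png',cv2.resize(im[130:330,60:340],None,fx=2.5,fy=2.5)[:,:,::-1])
E
python3 go.py 695.5,-102,90,1.5
```

```text
time_s: 9.25
eef_pos: [696.1, -100.4, 150.3]
ee_rot: [-0.001, 0.035, 0.999, 0.0]
force: [1.0, 0.4, 0.5]
grip_width: 0.705
grip_force: 0.0
t 9.3 [696.  -99.4 151.1] ang 1.502 grip 0.701 0.0 j6 -1.81
[ 0.3 -2.7 61.1] [ 0.001 -0.001  0.002] rows 1.2
```

View pics/s3.png

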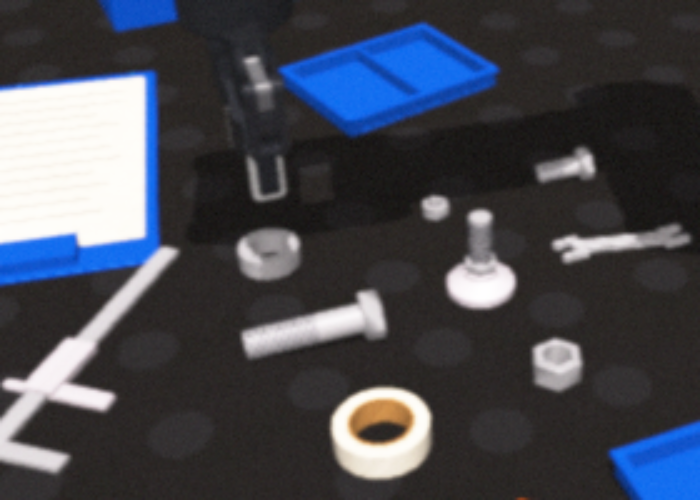

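The collar at (268,252) in the crop is under the fingers and clear of the caliper. Descending.

```bash
python3 -m handwheel '[[0,-1.5,20,0,0,0],[0,-1.5,50,0,0,0],[0,-1.5,64,0,0,0],[0,-1.5,66,0,0,0],[0,-1.5,66,0,0,0]]'; python3 -m handwheel '[[0,0,5,0,0,0],[0,0,8,0,0,0],[0,0,8,0,0,0]]'; python3 go.py 695.5,-102,76,1.5
```

```text
time_s: 9.8
eef_pos: [696.5, -101.7, 86.5]
ee_rot: [0.0, 0.034, 0.999, -0.0]
force: [0.3, 0.5, 0.6]
grip_width: 0.697
grip_force: 0.0
time_s: 10.1
eef_pos: [696.2, -102.5, 77.5]
ee_rot: [-0.0, 0.034, 0.999, 0.0]
force: [-0.3, -1.2, 0.8]
grip_width: 0.701
grip_force: 0.0
t 10.1 [ 696.2 -102.5   77.5] ang 1.503 grip 0.701 0.0 j6 -1.81
[0.7 0.4 1.5] [ 0.    -0.     0.003] rows 0.0
```

```bash
python3 -m handwheel '[[0,0,0,0,0,0],[0,0,0,0,0,0],[0,0,0,0,0,0],[0,0,0,0,0,0],[0,0,0,0,0,0]]' 0 50; python3 go.py
```

```text
time_s: 10.6
eef_pos: [696.6, -102.6, 78.3]
ee_rot: [0.001, 0.034, 0.999, -0.0]
force: [0.4, 1.1, 5.0]
grip_width: 0.521
grip_force: 50.7
t 10.6 [ 696.6 -102.6   78.3] ang 1.503 grip 0.521 50.7 j6 -1.81
```

```bash
python3 -m handwheel '[[0,0,-15,0,0,0],[0,0,-50,0,0,0],[0,20,-85,0,0,0],[-2,60,-90,0,0,0],[-2,60,-90,0,0,0]]'; python3 go.py 545,350.7,165,1.5
```

```text
time_s: 11.1
eef_pos: [702.8, -38.5, 169.9]
ee_rot: [0.001, 0.032, 0.999, 0.0]
force: [0.1, -0.1, -1.5]
grip_width: 0.519
grip_force: 51.3
t 11.1 [702.8 -38.5 169.9] ang 1.507 grip 0.519 51.3 j6 -1.73
[182.3 378.3   4.7] [0.001 0.003 0.007] rows 8.4
```

```bash
python3 -m handwheel '[[10,20,0,0,0,0],[30,62,1,0,0,0],[52,108,2,0,0,0],[74,154,3,0,0,0],[96,200,3,0,0,0],[118,246,3,0,0,0],[140,292,4,0,0,0],[160,332,4,0,0,0]]'; python3 -m handwheel '[[15,32,0,0,0,0],[22,46,0,0,0,0],[22,46,0,0,0,0],[22,46,0,0,0,0]]'; python3 go.py 545,350.7,165,1.5 545,350.7,83,1.5
```

```text
time_s: 11.9
eef_pos: [564.1, 300.7, 163.5]
ee_rot: [-0.0, 0.034, 0.999, -0.0]
force: [0.7, -0.0, -0.4]
grip_width: 0.521
grip_force: 51.3
time_s: 12.3
eef_pos: [547.0, 345.6, 163.4]
ee_rot: [-0.0, 0.034, 0.999, -0.0]
force: [0.1, -0.8, -1.5]
grip_width: 0.521
grip_force: 51.3
t 12.3 [547.  345.6 163.4] ang 1.502 grip 0.521 51.3 j6 -1.12
[ 2.3  5.  -1.6] [-0.001 -0.     0.002] rows 0.1
[ 0.  0. 82.] [0. 0. 0.] rows 1.6
```

```bash
python3 -m handwheel '[[2,5,15,0,0,0],[2,5,50,0,0,0],[2,5,70,0,0,0],[2,5,79,0,0,0],[2,5,79.5,0,0,0],[2,5,79.5,0,0,0]]';  python3 -m handwheel '[[0,0,1,0,0,0],[0,0,1,0,0,0]]'; python3 go.py
```

```text
time_s: 12.9
eef_pos: [545.3, 351.3, 84.1]
ee_rot: [0.0, 0.035, 0.999, 0.0]
force: [0.2, 1.2, -1.5]
grip_width: 0.52
grip_force: 51.3
time_s: 13.1
eef_pos: [545.0, 351.7, 83.2]
ee_rot: [0.0, 0.034, 0.999, 0.0]
force: [-0.5, 0.1, -1.2]
grip_width: 0.521
grip_force: 51.3
t 13.1 [545.  351.7  83.2] ang 1.502 grip 0.521 51.3 j6 -1.11
```

```bash
python3 -m handwheel '[[0,0,0.5,0,0,0],[0,0,0.5,0,0,0],[0,0,0.5,0,0,0],[0,0,0.5,0,0,0]]' 0.68; python3 -m handwheel '[[0,0,-15,0,0,0],[0,0,-50,0,0,0],[0,0,-85,0,0,0],[0,0,-85,0,0,0]]' 0.55; python3 go.py 690.3,2.8,165,1.41
python3 - <<'E'
from h import *
im,d=cams.capture('scene'); cv2.imwrite('pics/s4.png',cv2.resize(im[200:420,250:530],None,fx=2.5,fy=2.5)[:,:,::-1])
E
```

```text
time_s: 13.5
eef_pos: [544.9, 351.9, 82.6]
ee_rot: [0.0, 0.034, 0.999, 0.0]
force: [0.3, -0.6, 0.5]
grip_width: 0.683
grip_force: 0.0
time_s: 13.9
eef_pos: [546.5, 352.7, 174.1]
ee_rot: [0.005, 0.034, 0.999, 0.002]
force: [1.0, 0.3, 0.4]
grip_width: 0.548
grip_force: 0.0
t 13.9 [546.5 352.7 174.1] ang 1.503 grip 0.548 0.0 j6 -1.11
[-167.2 -339.4    9.1] [0.005 0.009 0.093] rows 7.6
```

View pics/s4.png

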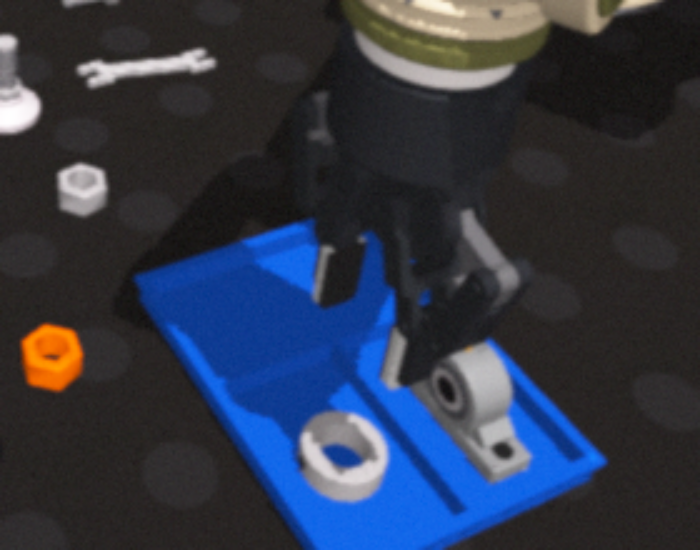

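The collar at (343,455) lies flat in the far small pocket, and the pillow block at (470,410) stands in the near one. Next is the long bolt.

```bash
python3 -m handwheel '[[-9,-18,0,0,0,0.01],[-29,-58,0,0,0,0.02],[-50,-101,0,0,0,0.03],[-71,-144,0,0,0,0.05],[-92,-187,0,0,0,0.06],[-113,-230,0,0,0,0.07],[-135,-275,0,0,0,0.08],[-150,-305,0,0,0,0.09]]'; python3 -m handwheel '[[-10,-20,0,0,0,0],[-10,-20,0,0,0,0],[-10,-20,0,0,0,0]]'; python3 go.py 690.3,2.8,130,1.41 690.3,2.8,78,1.41
```

```text
time_s: 14.75
eef_pos: [674.1, 34.1, 166.9]
ee_rot: [-0.001, 0.08, 0.997, -0.0]
force: [0.1, 1.0, -0.1]
grip_width: 0.549
grip_force: 0.0
time_s: 15.05
eef_pos: [680.1, 16.3, 166.9]
ee_rot: [-0.001, 0.079, 0.997, 0.0]
force: [-0.4, 0.5, 0.5]
grip_width: 0.548
grip_force: 0.0
t 15.05 [680.1  16.3 166.9] ang 1.412 grip 0.548 0.0 j6 -1.56
[-12.3 -11.7  36.9] [ 0.    -0.001  0.002] rows 0.8
[ 0.  0. 52.] [0. 0. 0.] rows 1.0
```

```bash
python3 -m handwheel '[[-5,-5,20,0,0,0],[-11,-10,50,0,0,0],[-12.3,-11.7,66,0,0,0],[-12.3,-11.7,66,0,0,0],[-12.3,-11.7,66,0,0,0]]' 0.38; python3 go.py 690.3,2.8,82,1.41
python3 - <<'E'
from h import *
im,d=cams.capture('scene'); cv2.imwrite('pics/s5.png',cv2.resize(im[180:320,110:290],None,fx=4,fy=4)[:,:,::-1])
E
```

```text
time_s: 15.55
eef_pos: [690.8, 3.1, 101.8]
ee_rot: [0.0, 0.079, 0.997, 0.0]
force: [-0.8, 0.5, 0.4]
grip_width: 0.375
grip_force: 0.0
t 15.55 [690.8   3.1 101.8] ang 1.413 grip 0.375 0.0 j6 -1.58
[ 0.4 -0.4 19.8] [0.    0.    0.003] rows 0.4
```

View pics/s5.png

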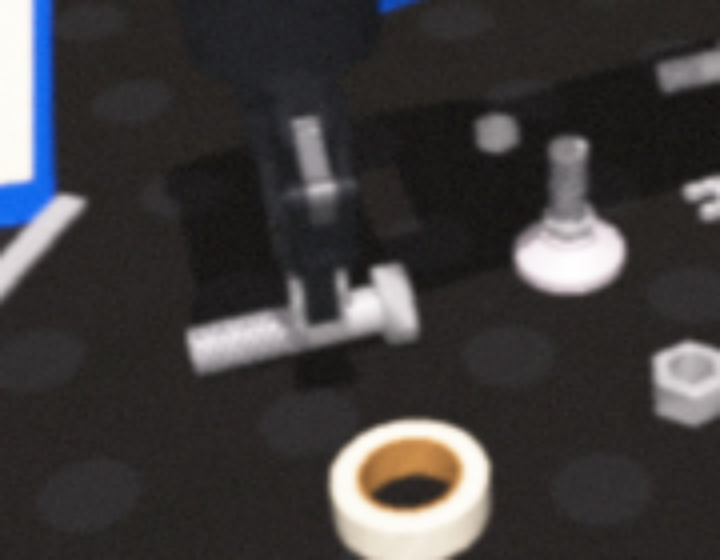

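The fingertips stand just above the shank at (320,300), on either side of it. Descending gently with the force watched.

```bash
python3 -m handwheel '[[0,0,8,0,0,0],[0,0,15,0,0,0],[0,0,17,0,0,0],[0,0,17,0,0,0]]'; python3 -m handwheel '[[0,0,3,0,0,0],[0,0,5,0,0,0],[0,0,6,0,0,0],[0,0,6,0,0,0]]'; python3 go.py
```

```text
time_s: 16.0
eef_pos: [690.6, 2.6, 84.1]
ee_rot: [-0.0, 0.079, 0.997, 0.0]
force: [0.8, -0.1, 0.1]
grip_width: 0.377
grip_force: 0.0
time_s: 16.4
eef_pos: [690.7, 2.5, 78.4]
ee_rot: [-0.0, 0.079, 0.997, -0.0]
force: [0.5, 0.4, -0.3]
grip_width: 0.381
grip_force: 0.0
t 16.4 [690.7   2.5  78.4] ang 1.413 grip 0.381 0.0 j6 -1.58
```

```bash
python3 -m handwheel '[[0,0,0,0,0,0],[0,0,0,0,0,0],[0,0,0,0,0,0],[0,0,0,0,0,0]]' 0 60; python3 -m handwheel '[[0,0,-10,0,0,0],[0,0,-40,0,0,0],[0,0,-80,0,0,-0.04],[0,0,-85,0,0,-0.08],[0,0,-85,0,0,-0.08]]'; python3 go.py 499,253.6,165,1.5 499,253.6,84,1.5
```

```text
time_s: 16.8
eef_pos: [690.9, 2.5, 78.9]
ee_rot: [0.0, 0.079, 0.997, -0.0]
force: [0.2, -0.6, 2.6]
grip_width: 0.204
grip_force: 58.7
time_s: 17.3
eef_pos: [691.0, 2.6, 165.3]
ee_rot: [0.001, 0.039, 0.999, -0.0]
force: [-0.2, 0.4, -3.1]
grip_width: 0.205
grip_force: 59.0
t 17.3 [691.    2.6 165.3] ang 1.493 grip 0.205 59.0 j6 -1.66
[ 2.109e+02  2.354e+02 -2.000e-01] [-0.     0.002 -0.007] rows 6.3
[ 0.  0. 81.] [0. 0. 0.] rows 1.6
```

```bash
python3 -m handwheel '[[14,15,0,0,0,0],[44,48,0,0,0,0],[76,83,0,0,0,0],[108,118,0,0,0,0],[140,153,0,0,0,0],[172,188,0,0,0,0],[205,223,0,0,0,0],[217,236,0,0,0,0]]'; python3 -m handwheel '[[0,0,10,0,0,0],[0,0,30,0,0,0],[0,0,40,0,0,0],[0,0,40,0,0,0]]'; python3 go.py 493,254,84,1.5;python3 - <<'E'
from h import *
im,d=cams.capture('scene'); cv2.imwrite('pics/s6.png',cv2.resize(im[200:420,250:530],None,fx=2.5,fy=2.5)[:,:,::-1])
E
```

```text
time_s: 18.1
eef_pos: [489.5, 257.3, 162.5]
ee_rot: [-0.002, 0.038, 0.999, -0.0]
force: [0.3, -0.1, -2.4]
grip_width: 0.207
grip_force: 59.1
time_s: 18.5
eef_pos: [492.7, 253.7, 121.5]
ee_rot: [-0.002, 0.04, 0.999, -0.001]
force: [0.5, -0.4, -2.5]
grip_width: 0.209
grip_force: 59.1
t 18.5 [492.7 253.7 121.5] ang 1.491 grip 0.209 59.1 j6 -1.23
[-0.4  0.4 37.5] [-0.001 -0.004 -0.009] rows 0.8
```

View pics/s6.png

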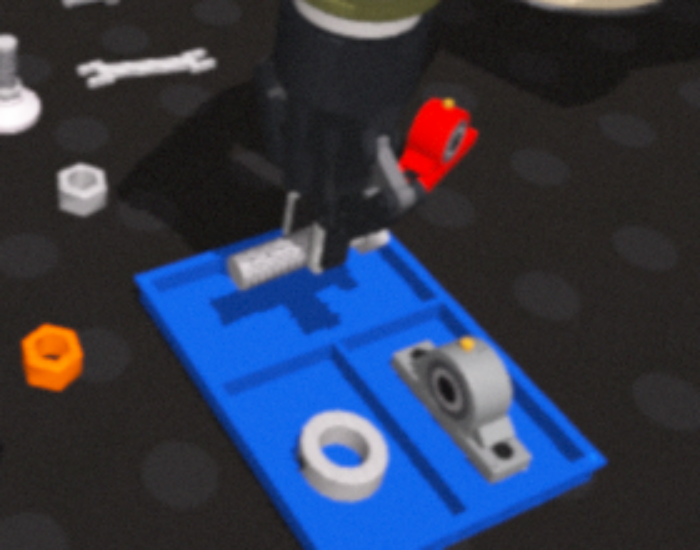

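The bolt at (305,250) is held level over the long pocket. Lowering and releasing.

```bash
python3 -m handwheel '[[0,0,10,0,0,0],[0,0,25,0,0,0],[0,0,35,0,0,0],[0,0,38,0,0,0],[0,0,38,0,0,0]]'; python3 -m handwheel '[[0,0,0,0,0,0],[0,0,0,0,0,0],[0,0,0,0,0,0],[0,0,0,0,0,0]]' 0.4; python3 -m handwheel '[[0,0,-10,0,0,0],[0,0,-40,0,0,0],[0,0,-85,0,0,0],[0,0,-100,0,0,0],[0,0,-100,0,0,0]]'; python3 go.py 567,-2.8,180,1.5
```

```text
time_s: 19.05
eef_pos: [492.9, 254.7, 85.3]
ee_rot: [-0.0, 0.039, 0.999, -0.0]
force: [0.7, 0.5, -2.5]
grip_width: 0.205
grip_force: 59.1
time_s: 19.45
eef_pos: [493.0, 254.8, 85.9]
ee_rot: [0.0, 0.039, 0.999, 0.0]
force: [-0.3, 0.4, 0.8]
grip_width: 0.397
grip_force: 0.0
time_s: 19.95
eef_pos: [493.7, 255.0, 188.7]
ee_rot: [0.003, 0.039, 0.999, 0.001]
force: [-0.0, 0.6, -1.0]
grip_width: 0.4
grip_force: 0.0
t 19.95 [493.7 255.  188.7] ang 1.493 grip 0.4 0.0 j6 -1.23
[ -93.1 -251.4    8.7] [ 0.002  0.005 -0.007] rows 5.4
```

```bash
python3 -m handwheel '[[-6,-16,0,0,0,0],[-21,-58,0,0,0,0],[-37,-100,0,0,0,0],[-54,-145,0,0,0,0],[-70,-190,5,0,0,0],[-87,-235,8,0,0,0],[-93,-251,9,0,0,0],[-93,-251,9,0,0,0]]' 0.45; python3 go.py 567,-2.6,150,1.5 567,-2.6,104,1.5
python3 - <<'E'
from h import *
im,d=cams.capture('scene'); cv2.imwrite('pics/s7.png',cv2.resize(im[180:400,200:480],None,fx=2.5,fy=2.5)[:,:,::-1])
E
```

```text
time_s: 20.75
eef_pos: [566.0, -4.6, 175.5]
ee_rot: [-0.001, 0.041, 0.999, 0.0]
force: [-0.6, 0.4, -0.9]
grip_width: 0.448
grip_force: 0.0
t 20.75 [566.   -4.6 175.5] ang 1.49 grip 0.448 0.0 j6 -1.7
[-0.9  2.1 25.5] [ 0.    -0.002 -0.01 ] rows 0.5
[ 0.  0. 46.] [0. 0. 0.] rows 0.9
```

View pics/s7.png

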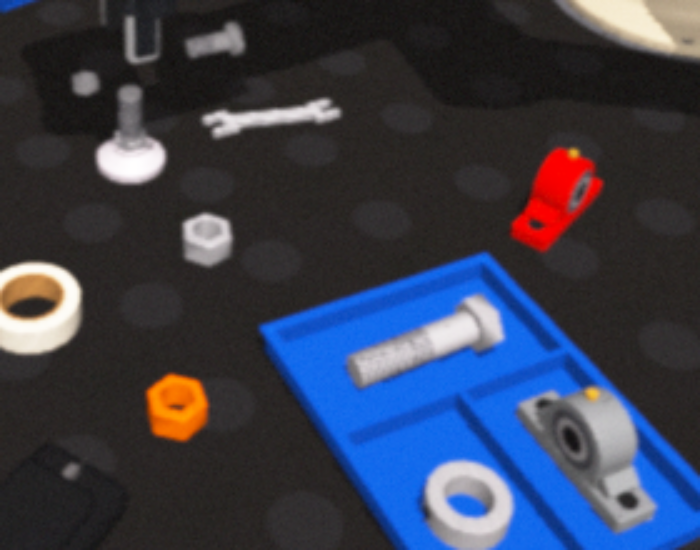

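The bolt lies in the long pocket at (425,345), and all three parts of kit one are seated. The gripper is now over the foot at (130,135).

```bash
python3 -m handwheel '[[-1,2,10,0,0,0],[-1,2,35,0,0,0],[-1,2,60,0,0,0],[-1,2,71,0,0,0],[-1,2,71.5,0,0,0],[-1,2,71.5,0,0,0]]'; python3 -m handwheel '[[0,0,0,0,0,0],[0,0,0,0,0,0],[0,0,0,0,0,0],[0,0,0,0,0,0],[0,0,0,0,0,0]]' 0 60; python3 go.py
```

```text
time_s: 21.4
eef_pos: [567.4, -0.2, 105.6]
ee_rot: [0.0, 0.039, 0.999, -0.0]
force: [0.5, 1.2, 0.1]
grip_width: 0.449
grip_force: 0.0
time_s: 21.9
eef_pos: [567.6, -0.8, 106.1]
ee_rot: [0.001, 0.039, 0.999, -0.0]
force: [-1.2, 0.7, 6.5]
grip_width: 0.166
grip_force: 58.4
t 21.9 [567.6  -0.8 106.1] ang 1.493 grip 0.166 58.4 j6 -1.7
```

```bash
python3 -m handwheel '[[0,0,-10,0,0,0],[0,0,-40,0,0,0],[0,-10,-75,0,0,0],[0,-40,-80,0,0,0],[0,-40,-80,0,0,0]]'; python3 go.py 547.5,-316.3,175,1.5 547.5,-316.3,111,1.5
```

```text
time_s: 22.4
eef_pos: [564.2, -43.2, 186.9]
ee_rot: [0.001, 0.04, 0.999, -0.001]
force: [-0.4, 0.8, -3.3]
grip_width: 0.167
grip_force: 58.9
t 22.4 [564.2 -43.2 186.9] ang 1.49 grip 0.167 58.9 j6 -1.77
[  -5.3 -273.5   12.3] [-0.001  0.003 -0.01 ] rows 5.5
[ 0.  0. 64.] [0. 0. 0.] rows 1.3
```

```bash
python3 -m handwheel '[[0,-18,0,0,0,0],[-1,-60,3,0,0,0],[-2,-105,6,0,0,0],[-3,-150,9,0,0,0],[-4,-195,12,0,0,0],[-5,-240,12,0,0,0],[-5,-273,12,0,0,0],[-5,-273,12,0,0,0]]'; python3 -m handwheel '[[0,0,10,0,0,0],[0,0,25,0,0,0],[0,0,25,0,0,0]]'; python3 go.py 547.5,-316.3,111,1.5
python3 - <<'E'
from h import *
im,d=cams.capture('scene'); cv2.imwrite('pics/s8.png',cv2.resize(im[60:260,120:320],None,fx=3,fy=3)[:,:,::-1])
E
```

```text
time_s: 23.2
eef_pos: [546.6, -316.8, 172.4]
ee_rot: [-0.0, 0.041, 0.999, -0.0]
force: [-0.7, 0.8, -2.9]
grip_width: 0.166
grip_force: 59.1
time_s: 23.5
eef_pos: [547.0, -311.2, 144.9]
ee_rot: [-0.002, 0.038, 0.999, 0.002]
force: [0.0, 0.1, -2.4]
grip_width: 0.166
grip_force: 59.1
t 23.5 [ 547.  -311.2  144.9] ang 1.494 grip 0.166 59.1 j6 -2.2
[-1.  -5.1 33.9] [ 0.003 -0.005 -0.006] rows 0.7
```

View pics/s8.png

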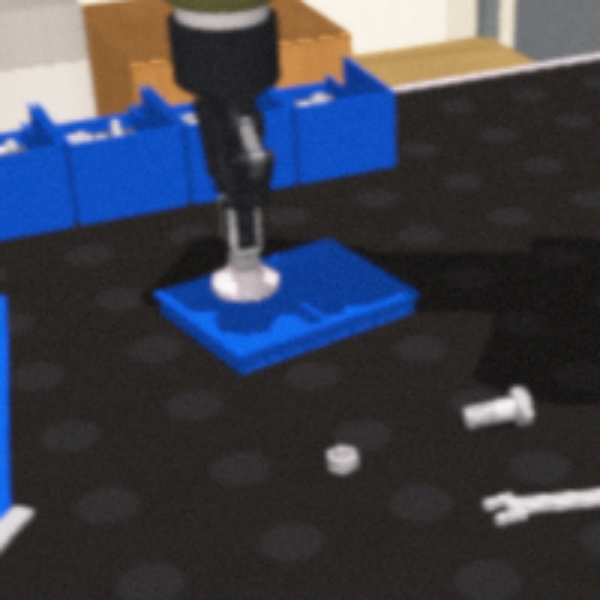

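The foot at (245,280) hangs upright over the far pocket. Lowering.

```bash
python3 -m handwheel '[[-0.5,-4,10,0,0,0],[-0.5,-4,24,0,0,0],[-0.5,-4,32,0,0,0],[-0.5,-4,33,0,0,0],[-0.5,-4,33,0,0,0]]'; python3 -m handwheel '[[0,0,1,0,0,0],[0,0,1.5,0,0,0]]'; python3 go.py
```

```text
time_s: 24.05
eef_pos: [547.8, -317.3, 114.8]
ee_rot: [-0.0, 0.039, 0.999, 0.0]
force: [-0.4, -0.4, -2.5]
grip_width: 0.167
grip_force: 59.3
time_s: 24.25
eef_pos: [548.0, -317.4, 113.9]
ee_rot: [0.0, 0.039, 0.999, -0.0]
force: [0.2, -0.0, -2.7]
grip_width: 0.163
grip_force: 59.3
t 24.25 [ 548.  -317.4  113.9] ang 1.493 grip 0.163 59.3 j6 -2.2
```

```bash
python3 -m handwheel '[[0,0,2,0,0,0],[0,0,3.5,0,0,0],[0,0,3.5,0,0,0],[0,0,3.5,0,0,0]]'; python3 -m handwheel '[[0,0,0,0,0,0],[0,0,0,0,0,0],[0,0,0,0,0,0],[0,0,0,0,0,0]]' 0.4; python3 -m handwheel '[[0,0,-10,0,0,0],[0,0,-40,0,0,0],[0,0,-80,0,0,0],[0,0,-80,0,0,0],[0,0,-80,0,0,0]]' 0.6;  python3 go.py 564,106.3,175,1.6
```

```text
time_s: 24.65
eef_pos: [547.9, -317.4, 110.3]
ee_rot: [0.0, 0.039, 0.999, -0.0]
force: [-0.2, -0.4, 0.3]
grip_width: 0.166
grip_force: 59.3
time_s: 25.05
eef_pos: [547.9, -317.3, 110.1]
ee_rot: [0.0, 0.039, 0.999, -0.0]
force: [0.5, -0.3, 0.5]
grip_width: 0.401
grip_force: 0.0
time_s: 25.55
eef_pos: [548.0, -317.4, 191.3]
ee_rot: [0.001, 0.039, 0.999, -0.001]
force: [-0.5, -0.0, -0.2]
grip_width: 0.602
grip_force: 0.0
t 25.55 [ 548.  -317.4  191.3] ang 1.493 grip 0.602 0.0 j6 -2.2
[ 17.1 423.6  15.8] [-0.001  0.002 -0.107] rows 8.5
```

```bash
python3 -m handwheel '[[1,18,0,0,0,-0.02],[3,60,0,0,0,-0.04],[5,105,0,0,0,-0.06],[7,152,0,0,0,-0.08],[9,200,0,0,0,-0.1],[11,248,0,0,0,-0.12],[13,296,0,0,0,-0.14],[15,344,0,0,0,-0.16]]'; python3 -m handwheel '[[0,45,0,0,0,0],[0,60,10,0,0,0],[0,60,20,0,0,0],[0,60,20,0,0,0]]' 0.55; python3 go.py 564,106.3,125,1.66 564,106.3,77,1.66
```

```text
time_s: 26.35
eef_pos: [559.1, 28.8, 189.1]
ee_rot: [-0.001, -0.041, 0.999, 0.0]
force: [0.9, -0.4, -0.1]
grip_width: 0.599
grip_force: 0.0
time_s: 26.75
eef_pos: [554.1, 85.8, 167.8]
ee_rot: [-0.002, -0.041, 0.999, -0.0]
force: [-0.2, 0.4, 0.1]
grip_width: 0.547
grip_force: 0.0
t 26.75 [554.1  85.8 167.8] ang 1.652 grip 0.547 0.0 j6 -1.71
[-11.7  19.6  42.8] [ 0.    -0.004 -0.008] rows 1.0
[ 0.  0. 48.] [0. 0. 0.] rows 1.0
```

```bash
python3 -m handwheel '[[-5,10,15,0,0,0],[-11.7,19.6,43,0,0,0],[-11.7,19.6,58,0,0,0],[-11.7,19.6,60,0,0,0],[-11.7,19.6,60,0,0,0]]'; python3 go.py 564,106.3,77,1.66
python3 - <<'E'
from h import *
im,d=cams.capture('scene'); cv2.imwrite('pics/s9.png',cv2.resize(im[200:340,200:340],None,fx=4,fy=4)[:,:,::-1])
E
```

```text
time_s: 27.25
eef_pos: [565.1, 105.8, 110.1]
ee_rot: [-0.0, -0.04, 0.999, -0.0]
force: [-0.6, 1.1, 0.6]
grip_width: 0.546
grip_force: 0.0
t 27.25 [565.1 105.8 110.1] ang 1.651 grip 0.546 0.0 j6 -1.67
[ 1.1  0.6 33.1] [-0.    -0.    -0.009] rows 0.7
```

View pics/s9.png

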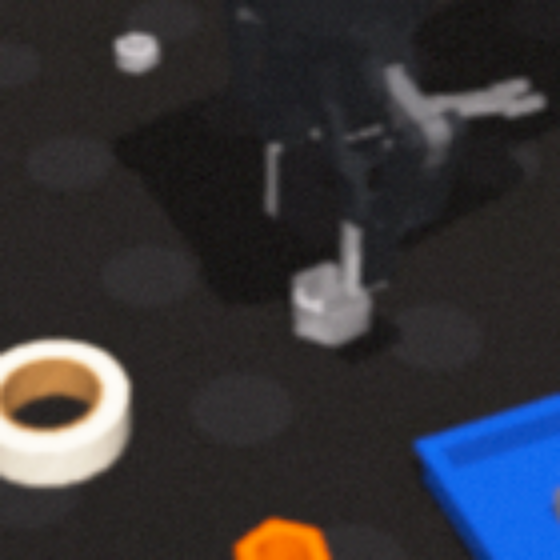

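The nut at (332,305) lies below and between the fingertips at (272,215) and (352,290). Descending and gripping.

```bash
python3 -m handwheel '[[1,0.5,12,0,0,0],[1,0.5,26,0,0,0],[1,0.5,32.5,0,0,0],[1,0.5,32.5,0,0,0],[1,0.5,32.5,0,0,0]]'; python3 -m handwheel '[[0,0,0,0,0,0],[0,0,0,0,0,0],[0,0,0,0,0,0],[0,0,0,0,0,0],[0,0,0,0,0,0]]' 0 40; python3 go.py
```

```text
time_s: 27.8
eef_pos: [563.9, 107.6, 77.5]
ee_rot: [-0.0, -0.041, 0.999, 0.0]
force: [0.2, -0.4, -0.3]
grip_width: 0.551
grip_force: 0.0
time_s: 28.3
eef_pos: [564.1, 107.6, 78.0]
ee_rot: [0.001, -0.041, 0.999, 0.0]
force: [0.5, 0.1, 3.7]
grip_width: 0.336
grip_force: 41.3
t 28.3 [564.1 107.6  78. ] ang 1.653 grip 0.336 41.3 j6 -1.67
```

```bash
python3 -m handwheel '[[0,0,-10,0,0,0],[0,0,-40,0,0,0],[0,0,-80,0,0,0],[0,0,-102,0,0,0],[0,0,-102,0,0,0]]'; python3 go.py 471,-331.7,180,1.77
```

```text
time_s: 28.8
eef_pos: [564.8, 107.6, 183.1]
ee_rot: [0.003, -0.041, 0.999, -0.0]
force: [1.0, -0.1, -0.3]
grip_width: 0.333
grip_force: 40.9
t 28.8 [564.8 107.6 183.1] ang 1.653 grip 0.333 40.9 j6 -1.67
[ 129.5 -430.2    2.6] [-0.001  0.006 -0.117] rows 9.0
```

```bash
python3 -m handwheel '[[5,-17,0,0,0,0],[17,-57,0,0,0,-0.02],[30,-102,0,0,0,-0.04],[44,-147,0,0,0,-0.06],[58,-193,0,0,0,-0.08],[72,-239,0,0,0,-0.09],[86,-285,0,0,0,-0.1],[99,-328,0,0,0,-0.117]]'; python3 -m handwheel '[[10,-40,0,0,0,0],[17,-70,0,0,0,0],[20,-80,0,0,0,0],[20,-80,0,0,0,0]]'; python3 go.py 471,-331.7,180,1.77 471,-331.7,83,1.77
python3 - <<'E'
from h import *
im,d=cams.capture('scene'); cv2.imwrite('pics/s10.png',cv2.resize(im[60:260,120:320],None,fx=3,fy=3)[:,:,::-1])
E
```

```text
time_s: 29.6
eef_pos: [490.8, -229.2, 178.6]
ee_rot: [-0.001, -0.099, 0.995, 0.001]
force: [1.8, -0.1, -0.3]
grip_width: 0.339
grip_force: 40.8
time_s: 30.0
eef_pos: [487.7, -310.3, 178.5]
ee_rot: [-0.001, -0.098, 0.995, 0.001]
force: [-0.4, 0.4, -0.7]
grip_width: 0.335
grip_force: 40.8
t 30.0 [ 487.7 -310.3  178.5] ang 1.768 grip 0.335 40.8 j6 -2.54
[ 20.5 -17.7  -1.5] [ 0.002 -0.001 -0.002] rows 0.5
[ 0.  0. 97.] [0. 0. 0.] rows 1.9
```

```bash
python3 -m handwheel '[[10,-9,0,0,0,0],[20.5,-17.7,10,0,0,0],[20.5,-17.7,45,0,0,0],[20.5,-17.7,60,0,0,0],[20.5,-17.7,60,0,0,0]]'; python3 -m handwheel '[[0,0,15,0,0,0],[0,0,30,0,0,0],[0,0,34,0,0,0],[0,0,34,0,0,0]]'; python3 go.py 471,-331.7,83,1.77
```

```text
time_s: 30.55
eef_pos: [470.3, -330.5, 116.9]
ee_rot: [-0.002, -0.099, 0.995, 0.002]
force: [-0.0, -0.4, -0.4]
grip_width: 0.336
grip_force: 40.8
time_s: 30.95
eef_pos: [471.5, -331.1, 85.2]
ee_rot: [-0.0, -0.099, 0.995, 0.0]
force: [0.2, 0.9, -0.1]
grip_width: 0.34
grip_force: 40.8
t 30.95 [ 471.5 -331.1   85.2] ang 1.77 grip 0.34 40.8 j6 -2.59
[ 0.6 -0.5  2.2] [ 0.001 -0.    -0.   ] rows 0.0
```

Release, retreat, and inspect both kits.

```bash
python3 -m handwheel '[[0,0,1.5,0,0,0],[0,0,2.2,0,0,0],[0,0,2.2,0,0,0]]'; python3 -m handwheel '[[0,0,0,0,0,0],[0,0,0,0,0,0],[0,0,0,0,0,0],[0,0,0,0,0,0]]' 0.5; python3 -m handwheel '[[0,0,-10,0,0,0],[0,0,-40,0,0,0],[0,0,-80,0,0,0],[0,0,-125,0,0,0],[0,0,-130,0,0,0],[0,0,-130,0,0,0]]'; python3 -m handwheel '[[10,20,0,0,0,0],[30,60,0,0,0,0],[50,100,0,0,0,0],[70,140,0,0,0,0],[90,180,0,0,0,0],[110,220,0,0,0,0],[110,220,0,0,0,0],[110,220,0,0,0,0]]'
python3 - <<'E'
from h import *
a,d=cams.capture('top'); b,_=cams.capture('scene')
u=lambda i:cv2.resize(i,None,fx=3.5,fy=3.5,interpolation=cv2.INTER_CUBIC)
L=u(a[140:265,25:165]);Rr=u(a[140:265,395:500]); S=cv2.resize(b[120:200,150:290],None,fx=2,fy=2)
out=np.hstack([L,Rr])[:438,:800]; out=np.vstack([out,np.zeros((160,out.shape[1],3),np.uint8)]); out[438:598,:280]=S
cv2.imwrite('pics/f1.png',out[:,:,::-1])
E
python3 go.py
```

```text
time_s: 31.25
eef_pos: [471.7, -331.3, 83.7]
ee_rot: [0.0, -0.099, 0.995, -0.0]
force: [0.4, 0.4, -0.7]
grip_width: 0.336
grip_force: 40.8
time_s: 31.65
eef_pos: [471.6, -331.2, 83.4]
ee_rot: [0.0, -0.099, 0.995, -0.0]
force: [-0.2, 0.7, 0.1]
grip_width: 0.495
grip_force: 0.0
time_s: 32.25
eef_pos: [471.9, -331.4, 215.1]
ee_rot: [0.001, -0.099, 0.995, -0.001]
force: [0.1, 0.0, -0.7]
grip_width: 0.498
grip_force: 0.0
time_s: 33.05
eef_pos: [320.1, -137.0, 213.0]
ee_rot: [-0.0, -0.1, 0.995, 0.0]
force: [0.3, -0.1, 0.6]
grip_width: 0.499
grip_force: 0.0
t 33.15 [ 320.8 -138.   213.2] ang 1.769 grip 0.502 0.0 j6 -2.52
```

View pics/f1.png

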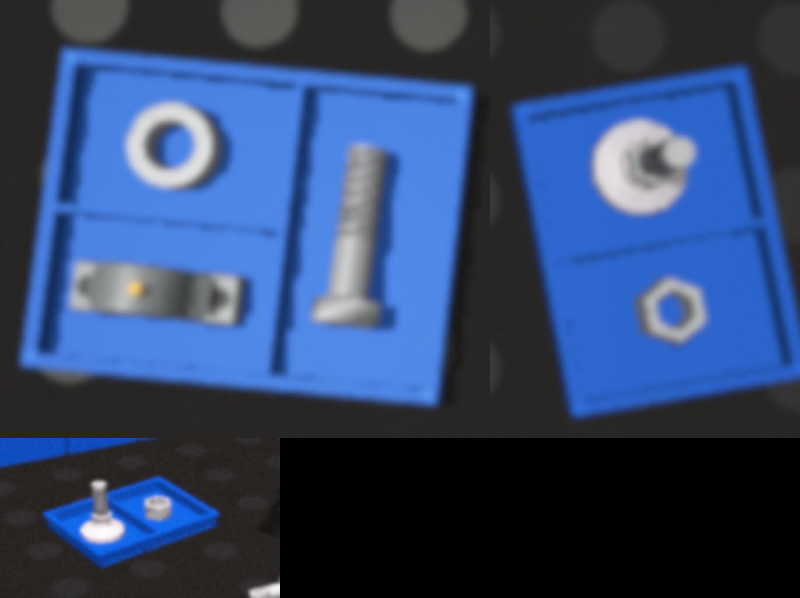

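All five parts are seated in their own pockets: collar (172,145), block (155,292), bolt (352,235), foot stud up (640,165), nut flat (672,310). Handing in.

```bash
python3 -c "
from rig import order
print(order.finish_job())"
```

```text
the job is handed in; nothing more can be done
None
```

Both kits are made up and handed in at about 33 s: the closing picture shows all five parts seated in their own pockets, and I didn't touch the short bolt or the small nut.

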